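# Hang a flower basket on the hook scale and hold its button half pressed

## Task

Weigh the black flower basket: hang it by its white handle on the hook of the scale stand and let go so that it hangs free and still, then press the red button on the scale's console half way down with the fingers, about 12 of its 24 mm, and keep it there: the program finishes while still holding the button at half press. Never push the button all the way down, which zeroes the scale, and leave the other things on the table where they are.

Things in the scene. Friction and masses are not known exactly. Their poses are not given: they have to be found in the camera images.
- black_basket: the basket to weigh: black open box 80 x 80 x 55 mm with green foam inside and a stiff white arch handle, 150 mm tall in all; 0.15 to 0.31 kg. Origin at the centre of its underside, z up; starts upright. The handle stands in its own y-z plane (100 mm over all in y): uprights at y = -45 and +45 mm and a straight band along y across the top. Front and back are alike
- black_basket_eye (a point): middle of the underside of the handle's band, 110 mm above the basket's underside: it rests on the hook. The band is 90 mm long (y), 8 mm thick (x), 40 mm tall; below it is an opening 80 mm wide, down to the box 55 mm lower. Pinch the band from above across x, finger tips in its upper half so that the hook passes below them
- pink_basket: bystander: a pink basket of the same shape and size as the black one (150 mm tall over its handle) with a light wood-coloured handle; origin at the centre of its underside
- scale_stand: fixed hook scale: a white base 36 mm tall (x from +65 to +175 mm, 140 mm wide), a post at x = +120 mm, and from its top a blue steel hook arm 8 mm thick that runs level to the stand's own -x, roughly towards the robot. Origin on the table straight below the hook's trough, z up. Nothing stands above the arm (about 190 mm high) and nothing lies below the trough
- hook_seat (a point): bottom of the hook's trough (top of the bar), 170 mm above the table, axes as the stand. It is flat for 16 mm along x; the upturned tip, 28 mm out on the -x side, rises 14 mm above it, the arm on the +x side 8 mm. Bring a handle on along the stand's +x, its band lying along the stand's y and above the tip, and lower it into the trough
- console: fixed white console of the scale, 140 x 110 mm (x from -60 to +80 mm) and 55 mm tall, with a dark display on its far side and the red button on its near side, 15 mm towards its -x from the origin; origin on the table, z up
- weigh_button (a joint): travel of the red spring button, m: 0 when released, grows straight down as it is pressed, 0.024 at the bottom stop. Half press is 0.012. The spring pushes back with about 4 N at the start, 8 N at half press and 11 N at the bottom, and the button springs up when let go
- button_top (a point): the centre of the top of the red round button (48 mm across, flat, 12 mm thick cap on a narrower stem), 96 mm above the table when released; moves down with the button
- foam_half: bystander: cut green foam block 75 x 105 x 70 mm, origin at the centre of its underside
- ribbon_spool: bystander: ribbon spool lying flat, 72 mm across, 34 mm tall, white flanges and pink ribbon, origin at the centre of its underside
- scissors: bystander: blue-handled scissors lying flat, about 170 mm long and 12 mm tall, blades along its own +y, origin near the pivot at table height
- tape_roll: bystander: amber tape roll lying flat, 84 mm across, 24 mm tall, origin at the centre of its underside
Mind the look-alikes: they are no part of the job. What is shaped like the console but blue is not meant.

How it is judged (in metres and radians):
On the way, in this order (a step that is already met when the one before it is completed fails the run):
1. the black basket hangs free by its handle on the hook, released and still (distance between black_basket_eye and hook_seat below 0.025 m and contact force between black_basket and scale_stand above 0.5 N and height (world z) of black_basket above 0.035 m and angle between black_basket's own z axis and vertical below 0.3 rad and contact force between black_basket and the arm below 0.1 N and contact force between black_basket and the fingers below 0.1 N and linear speed of black_basket below 0.06 m/s), for 0.3 s.
2. the red button is held about half way down (8 to 16 mm) by the fingers, the basket still hanging (all of step 1 and value of joint weigh_button between 0.008 and 0.016 m and contact force between the fingers and console above 2 N), for 0.3 s.
At the end, for the whole second after the job is handed in: Black basket hanging free: handle underside within 25 mm of the hook's trough, weight on the stand, over 35 mm above the table, tilt under 0.3 rad, under 0.06 m/s, untouched by the robot; the fingers hold the red button 8 to 16 mm down with over 2 N through the last second (all of step 2); the arm keeps its last pose, push and grip.
It fails at once if the button is pushed all the way down (beyond 21 mm) (value of joint weigh_button above 0.021 m).
It fails at once if a bystander is pushed more than 30 mm or tipped over (distance of any of pink_basket, foam_half, ribbon_spool, scissors, tape_roll from where it was at the start of the episode above 0.03 m or angle between any of pink_basket, foam_half, ribbon_spool, scissors, tape_roll's own z axis and vertical above 0.5 rad).
It also fails if it takes over 61 s, if anything falls off the work surface, if the arm or the gripper's body presses on something with over 40 N, if the wrist force passes 120 N, or if a joint passes its speed limit or range.

## Robot

A 6-joint arm with a two-finger parallel gripper is mounted at the origin on the work surface. World frame = base frame: x ahead of the robot, y to its left, z up, the work surface at z = 0. Lengths are in m, angles in degrees, forces in N, time in s.
With the tool pointing down it reaches from about 0.25 to 0.725 m from the base axis. Payload 9.7 kg.
Tool frame: the origin (TCP) lies at the very end of the fingers, on their centre line; the grasp point (between the pads) lies 19 mm behind it; z points along the fingers, y is the direction in which the jaws open and shut (so a half turn about z gives the same grasp; the last joint's range is limited). The gripper opens to 85 mm and grips with 20 to 120 N. Pads are 22 mm wide; open, the fingers measure 114 mm over their backs; the gripper's body (76 mm by 85 mm) begins 54 mm behind the grasp point. The pads swing forward as they close: fully open they stand 13 mm farther back than shut.
Start: joints at [71.047, 4.979, 10.078, 95.1, 0, 90], TCP at [0.179, 0.52, 0.231] pointing down, gripper open.
Joint ranges: [-179.16, 179.16], [-48.56, 103.87], [-65.8, 70.77], [-126.05, 130.52], [-82.76, 87.17], [-180, 180]. Speed limits (degrees/s): [127.2, 127.2, 147.25, 180, 180, 180].

## Interface

Orientations are given as [roll, pitch, yaw] about the fixed x, y, z axes, in that order (R = Rz(yaw) Ry(pitch) Rx(roll)).
In Python, from workcell import bot gives the robot as it stands. The module is installed in compiled form; this text tells all that it offers.
- The arm moves only by the tool step_arm, never from a script. Its arguments are lists of equal length, an entry for each row: "dr": the turn, a rotation vector about the tool's x, y, z in rad, a list of three; "xyz": the shift along the tool's x, y, z in units of 40 mm (1.0 is 40 mm), a list of three; "gripper": the opening, from 0 (shut) to 1 (fully open). In form: {"dr": [[wx, wy, wz], ...], "xyz": [[x, y, z], ...], "gripper": [gripper, ...]}. A call has exactly 8 rows; each row is the pose to reach, as a shift and turn from the pose commanded when the call began, along the tool's axes at that moment; what a row does not reach only later rows make up. A row lasts 1/10 s, in which the tool goes at most 50 mm and 8.59 degrees, less where a joint would pass 70% of its speed; a pose out of reach is approached as far as the arm can. A call with a gripper value outside its range is refused whole. The fingers move at their own pace and stop on an object; "squeeze" is the grip in N (left out, the last holds). Time passes only in rows, so rows that repeat a pose let the fingers close, or fill a call up. It gives the time, the measured TCP pose, the force and the opening at its end, in the units of the state.
- bot.get_obs(): the state, without advancing time (a new reading comes with each control period).
- bot.camera(name): name is "scene" or "top" or "wrist"; returns a dict with "image" (420x560x3 uint8, red, green, blue), "camera_matrix" (3x3 intrinsics, pixels), "R" (3x3) and "t" (3): a world point X has camera coordinates R X + t. Camera axes: x right, y down, z forward; pixel columns grow to the right and rows downward; lengths in m; the calibration is good to about 2 mm. A picture is of the moment at which its call begins. There is no depth.
- bot.job_done(): hands the job in, once; it reports no verdict.
Trained networks look in a picture, given as the dict that the camera call returned (one of the last four; its "shot" number tells which), for a name from the list of things; names that differ only in an ending like _2 or _b are one class to them, and where a whole thing is asked for, a point or a joint stands for the part that bears it (a point fixed in the world has none). Each returns a list of dicts, best first, with "p" (0 to 1); they miss things now and then, are a little off and sometimes report something else, mostly with a low value. They report only what shows in the picture. A call takes as long as a camera call. They do not tell look-alikes from the thing itself.
- bot.regions_of(picture, thing): "region" (420x560 bool, what is visible of it) and "box" ([centre column, centre row, width, height] in pixels, round what is visible of it).
The state is a dict: "time": time; "q": joint angles; "qd": joint speeds; "joint_efforts": joint torques, N m; "ee_pos": TCP position; "tcp_rot": TCP orientation; "wrist_force": force on the tool from outside, world axes, zero at the start; "torque": the same for the moment, N m; "opening": finger opening in m.
Only numpy, scipy, OpenCV 4.12 (cv2) and the standard library are available. Lean on these libraries where they do the work, as an engineer would, in place of code of your own. Each camera call takes 0.05 s, during which the arm holds its last target.

## Working session

There is one attempt and no reset: what is moved stays moved. The work goes in short steps, Python scripts to look and compute and a tool call to move; the robot and the scene stay as the last step left them, time stands still between calls to the robot, and variables do not carry over. Pictures are saved under pics/ and viewed, and the job is handed in when it is done.

Besides the shell and the picture viewer there is one more tool, called by a JSON object that holds its "method" and its "body". step_arm: Moves the arm, as the interface text tells. Its arguments: {"type":"object","properties":{"dr":{"type":"array"},"xyz":{"type":"array"},"gripper":{"type":"array"},"squeeze":{"type":"number"}},"required":["dr","xyz","gripper"]}

```bash
mkdir -p pics; cat > h.py <<'E'
import numpy as np, cv2
from workcell import bot
def save(p,n,crop=None,s=1):
    im=p["image"][:,:,::-1]
    if crop: im=im[crop[1]:crop[3],crop[0]:crop[2]]
    cv2.imwrite(n,cv2.resize(im,None,fx=s,fy=s,interpolation=cv2.INTER_CUBIC))
def ray(p,uv):
    K=p["camera_matrix"];R=np.array(p["R"]);t=np.array(p["t"])
    d=R.T@np.linalg.inv(K)@np.array([uv[0],uv[1],1.]);return -R.T@t,d
def atz(p,uv,z):
    c,d=ray(p,uv);return c+d*(z-c[2])/d[2]
def proj(p,X):
    x=np.array(p["R"])@np.array(X)+np.array(p["t"]);x=p["camera_matrix"]@x;return x[:2]/x[2]
def tri(obs):
    A=np.zeros((3,3));b=np.zeros(3)
    for p,uv in obs:
        c,d=ray(p,uv);d=d/np.linalg.norm(d);M=np.eye(3)-np.outer(d,d);A+=M;b+=M@c
    return np.linalg.solve(A,b)
E
python3 - <<'E'
from h import *
o=bot.get_obs();print({k:np.round(v,3) for k,v in o.items()})
for n in["scene","top","wrist"]:
    p=bot.camera(n);save(p,f"pics/{n}0.png",s=1.4);print(n,-np.array(p["R"]).T@p["t"])
    for th in["black_basket","pink_basket","scale_stand","console","weigh_button","black_basket_eye","hook_seat"]:
        try:
            print(th,[(round(r["p"],2),np.round(r["box"]).tolist()) for r in bot.regions_of(p,th)])
        except Exception as e: print(th,e)
E
```

```text
{'time': np.float64(0.0), 'q': array([71.048,  5.01 , 10.033, 95.098,  0.   , 89.999]), 'qd': array([ 0.031, -0.004,  0.066,  0.074,  0.049, -0.035]), 'joint_efforts': array([-2.0000e-03, -5.2039e+01,  4.6480e+01,  1.6000e-02,  0.0000e+00,
       -0.0000e+00]), 'ee_pos': array([0.179, 0.52 , 0.231]), 'tcp_rot': array([-179.925,   -0.   ,  161.049]), 'wrist_force': array([ 0.322,  0.065, -0.612]), 'torque': array([0.003, 0.026, 0.037]), 'opening': np.float64(0.086)}
scene [ 1.30480628 -0.39056716  0.94272975]
black_basket [(0.85, [326.0, 198.0, 38.0, 51.0])]
pink_basket [(0.86, [270.0, 215.0, 31.0, 52.0])]
scale_stand [(0.74, [415.0, 219.0, 54.0, 68.0])]
console [(0.81, [136.0, 286.0, 59.0, 62.0]), (0.74, [201.0, 254.0, 50.0, 56.0])]
weigh_button [(0.84, [131.0, 266.0, 16.0, 16.0]), (0.69, [195.0, 236.0, 19.0, 20.0]), (0.16, [324.0, 200.0, 35.0, 50.0])]
black_basket_eye [(0.79, [328.0, 198.0, 36.0, 46.0])]
hook_seat [(0.64, [416.0, 210.0, 62.0, 88.0]), (0.25, [194.0, 237.0, 20.0, 14.0])]
top [ 0.40569998 -0.04396172  1.58888121]
black_basket [(0.61, [238.0, 233.0, 30.0, 29.0]), (0.21, [270.0, 177.0, 45.0, 46.0])]
pink_basket [(0.58, [299.0, 229.0, 33.0, 28.0]), (0.49, [176.0, 175.0, 52.0, 66.0])]
scale_stand [(0.72, [174.0, 172.0, 53.0, 68.0]), (0.33, [237.0, 231.0, 33.0, 26.0])]
console [(0.82, [374.0, 212.0, 39.0, 50.0]), (0.75, [432.0, 202.0, 42.0, 52.0])]
weigh_button [(0.56, [442.0, 210.0, 12.0, 12.0]), (0.55, [379.0, 220.0, 20.0, 22.0])]
black_basket_eye [(0.97, [236.0, 232.0, 37.0, 24.0])]
hook_seat [(0.77, [172.0, 172.0, 51.0, 64.0])]
wrist [0.10614303 0.54457907 0.37251435]
black_basket [(0.74, [94.0, 412.0, 31.0, 14.0])]
pink_basket []
scale_stand []
console []
weigh_button []
black_basket_eye [(0.71, [96.0, 411.0, 29.0, 18.0])]
hook_seat []
```

View pics/scene0.png

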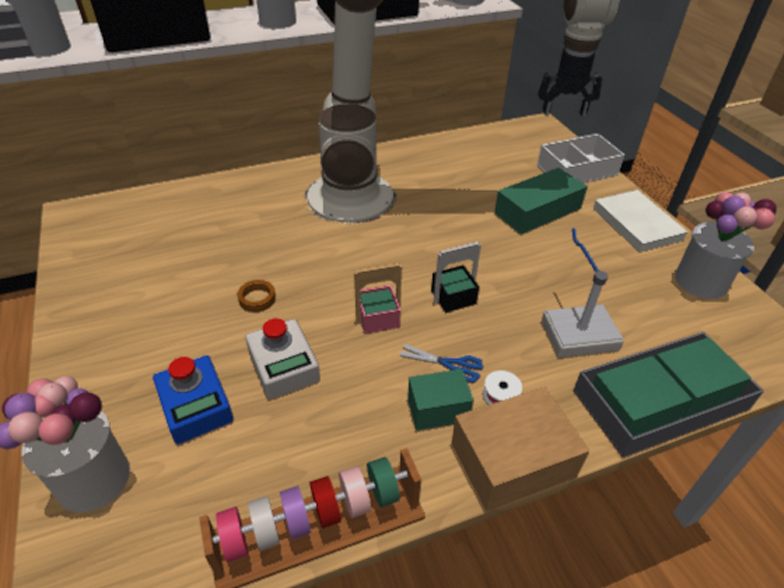

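View pics/top0.png

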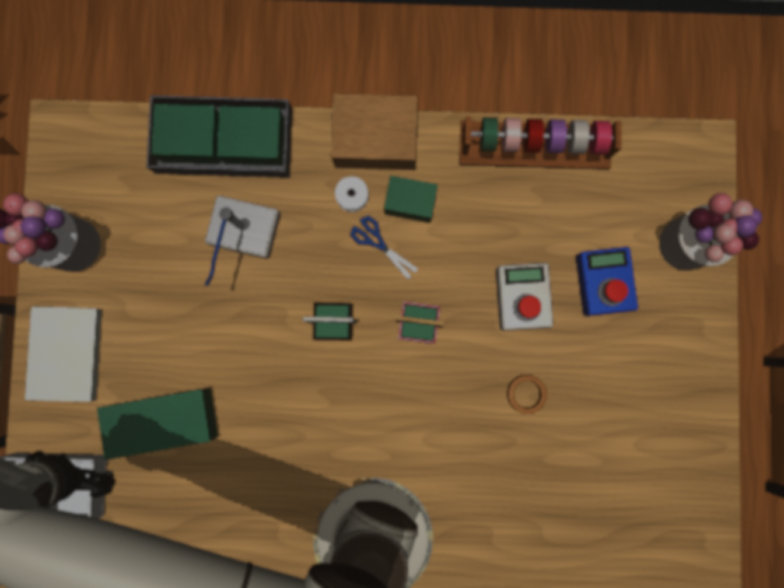

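View pics/wrist0.png

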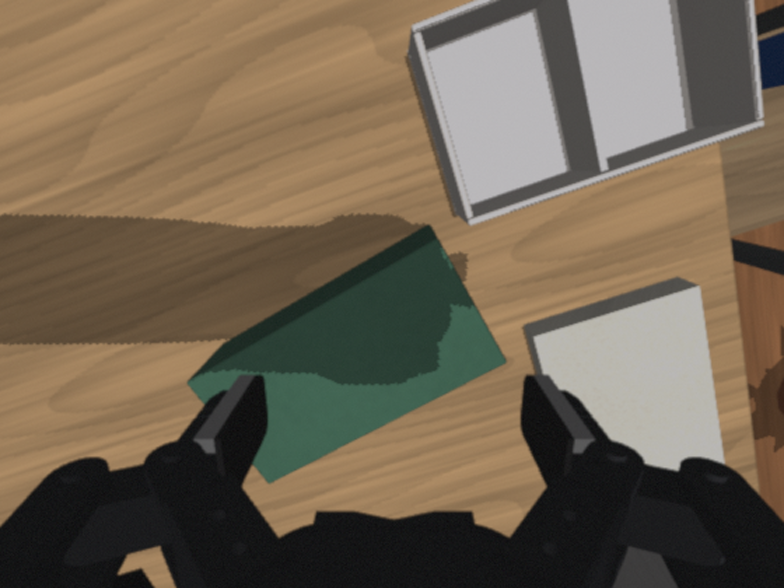

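The black basket with a white handle shows at scene (326,198) and top (237,230). The pink one is at scene (270,215) and top (299,229). The white console is at scene (201,254) and top (375,212), with a blue look-alike at scene (136,286). The stand is at top (172,172). I'll check these in close crops.

```bash
python3 - <<'E'
from h import *
t=bot.camera("top");s=bot.camera("scene")
np.save("top.npy",t,allow_pickle=True);np.save("scene.npy",s,allow_pickle=True)
a=[]
for p,c in[(t,(140,130,210,200)),(t,(205,200,275,270)),(t,(345,180,415,250)),(s,(375,150,455,260)),(s,(300,165,355,230)),(s,(165,215,240,290))]:
    im=p["image"][c[1]:c[3],c[0]:c[2],::-1];f=6 if p is t else 6
    im=cv2.resize(im,(260,290),interpolation=cv2.INTER_CUBIC)
    a.append(im)
cv2.imwrite("pics/crops.png",np.vstack([np.hstack(a[:3]),np.hstack(a[3:])]))
E
```

```text
(no output)
```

View pics/crops.png

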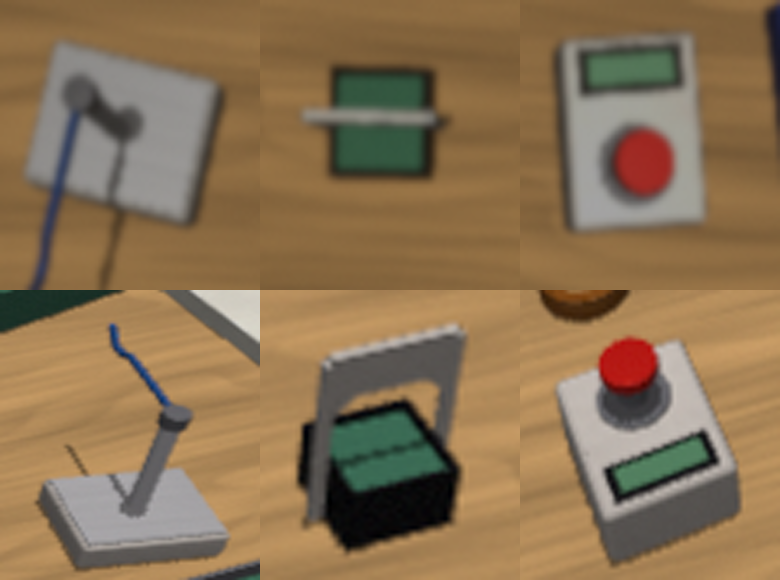

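The crops confirm the black box with the white handle, the white console with the red button, and the blue hook stand. Next I'll estimate the poses.

```bash
cat > m.py <<'E'
from h import *
t=np.load("top.npy",allow_pickle=True).item();s=np.load("scene.npy",allow_pickle=True).item()
def T(k,x,y):
    c=[(t,(140,130,210,200)),(t,(205,200,275,270)),(t,(345,180,415,250)),(s,(375,150,455,260)),(s,(300,165,355,230)),(s,(165,215,240,290))][k]
    x-=260*(k%3);y-=290*(k//3);c0=c[1]
    return c[0],(c0[0]+(x+.5)*(c0[2]-c0[0])/260-.5,c0[1]+(y+.5)*(c0[3]-c0[1])/290-.5)
at=lambda k,x,y,z:atz(*T(k,x,y),z)
r=lambda v:np.round(v,4).tolist()
if __name__=="__main__":
    print("handle ends",r(at(1,302,115,.15)),r(at(1,437,118,.15)),"scene",r(at(4,325,365,.15)),r(at(4,460,332,.15)))
    print("box corners z.055",[r(at(1,*p,.055)) for p in[(332,68),(432,70),(431,177),(331,176)]])
    print("base z.036",[r(at(0,*p,.036)) for p in[(58,42),(217,85),(186,222),(27,180)]])
    print("base scene z.036",[r(at(3,*p,.036)) for p in[(42,487),(187,472),(225,538),(82,550)]])
    print("post top tri",r(tri([T(0,80,92),T(3,176,415)])),"post",r(at(0,80,92,.19)),r(at(3,176,412,.19)))
    print("btn tri",r(tri([T(2,644,161),T(5,629,363)])),r(at(2,644,161,.096)),r(at(5,629,363,.096)))
    print("tip scene",r(at(3,112,326,.184)))
    print("console z.055",[r(at(2,*p,.055)) for p in[(562,42),(692,35),(705,220),(574,229)]])
    K=[r(atz(p,np.array(b["box"][:2]),.0)) for p in(t,s) for n in() for b in()]
E
python3 m.py
```

```text
handle ends [0.4639, 0.1461, 0.15] [0.4646, 0.0446, 0.15] scene [0.4742, 0.0466, 0.15] [0.4721, 0.1414, 0.15]
box corners z.055 [[0.5022, 0.1359, 0.055], [0.503, 0.0556, 0.055], [0.426, 0.0538, 0.055], [0.4246, 0.1338, 0.055]]
base z.036 [[0.731, 0.3563, 0.036], [0.7027, 0.2247, 0.036], [0.6004, 0.2457, 0.036], [0.6277, 0.3766, 0.036]]
base scene z.036 [[0.6139, 0.2384, 0.036], [0.6401, 0.3807, 0.036], [0.7373, 0.3511, 0.036], [0.7081, 0.2213, 0.036]]
post top tri [0.6688, 0.3031, 0.1752] post [0.6656, 0.2988, 0.19] [0.6774, 0.2933, 0.19]
btn tri [0.5053, -0.3174, 0.0925] [0.5048, -0.3176, 0.096] [0.509, -0.3168, 0.096]
tip scene [0.5311, 0.3297, 0.184]
console z.055 [[0.5924, -0.2574, 0.055], [0.6005, -0.363, 0.055], [0.4662, -0.375, 0.055], [0.4569, -0.2693, 0.055]]
```

```bash
cat > go.py <<'E'
from h import *
import sys
from scipy.spatial.transform import Rotation as Ro
def delta(pos,yaw,roll=180,pitch=0):
    o=bot.get_obs();R0=Ro.from_euler("xyz",o["tcp_rot"],degrees=True);R1=Ro.from_euler("xyz",[roll,pitch,yaw],degrees=True)
    d=R0.inv().apply(np.array(pos)-o["ee_pos"])/.04
    rv=(R0.inv()*R1).as_rotvec()
    print("t",o["time"],"xyz",np.round(d,3).tolist(),"dr",np.round(rv,4).tolist(),"rows>=",np.linalg.norm(d)*.04/.05,np.linalg.norm(rv)*57.3/8.59)
if __name__=="__main__":
    a=list(map(float,sys.argv[1:]));delta(a[:3],a[3])
E
python3 go.py .468 .095 .26 91
```

```text
t 1.3 xyz [-10.295, -7.704, -0.718] dr [0.0, -0.0001, 1.2226] rows>= 10.302914228745731 8.155331547569656
```

{"method": "step_arm", "body": {"dr": [[0,0,0.08],[0,0,0.17],[0,0,0.26],[0,0,0.36],[0,0,0.45],[0,0,0.55],[0,0,0.65],[0,0,0.74]], "xyz": [[-0.6,-0.45,-0.05],[-1.4,-1.05,-0.1],[-2.2,-1.65,-0.15],[-3.0,-2.25,-0.2],[-3.8,-2.85,-0.25],[-4.6,-3.45,-0.3],[-5.4,-4.05,-0.38],[-6.2,-4.64,-0.43]], "gripper": [1,1,1,1,1,1,1,1], "squeeze": 40}}

```text
time: 2.1
ee_pos: [0.3535, 0.2626, 0.2489]
tcp_rot: [180.0, -0.0, 118.4]
wrist_force: [1.0, -0.3, -1.3]
opening: 0.0859
```

```bash
python3 go.py .468 .095 .26 91
```

```text
t 2.1 xyz [-5.048, 0.522, -0.277] dr [0.0008, -0.0003, 0.4786] rows>= 4.065959004571073 3.192701446888856
```

{"method": "step_arm", "body": {"dr": [[0,0,0.09],[0,0,0.18],[0,0,0.27],[0,0,0.36],[0,0,0.44],[0,0,0.48],[0,0,0.48],[0,0,0.48]], "xyz": [[-0.95,0.1,-0.05],[-1.9,0.2,-0.1],[-2.85,0.3,-0.16],[-3.8,0.4,-0.2],[-4.5,0.46,-0.25],[-5.0,0.52,-0.28],[-5.0,0.52,-0.28],[-5.0,0.52,-0.28]], "gripper": [1,1,1,1,1,1,1,1]}}

```text
time: 2.9
ee_pos: [0.467, 0.0985, 0.2596]
tcp_rot: [-180.0, -0.0, 91.1]
wrist_force: [-0.1, -0.6, 1.4]
opening: 0.0854
```

```bash
python3 - <<'E'
from h import *
w=bot.camera("wrist");np.save("w1.npy",w,allow_pickle=True);save(w,"pics/w1.png",s=1.4)
o=bot.get_obs();print(o["time"],o["ee_pos"],o["tcp_rot"],-np.array(w["R"]).T@w["t"])
E
```

```text
2.95 [0.466753   0.09886544 0.25967632] [-1.79987608e+02 -8.97232093e-03  9.11870046e+01] [0.4651218  0.17431758 0.40081747]
```

View pics/w1.png

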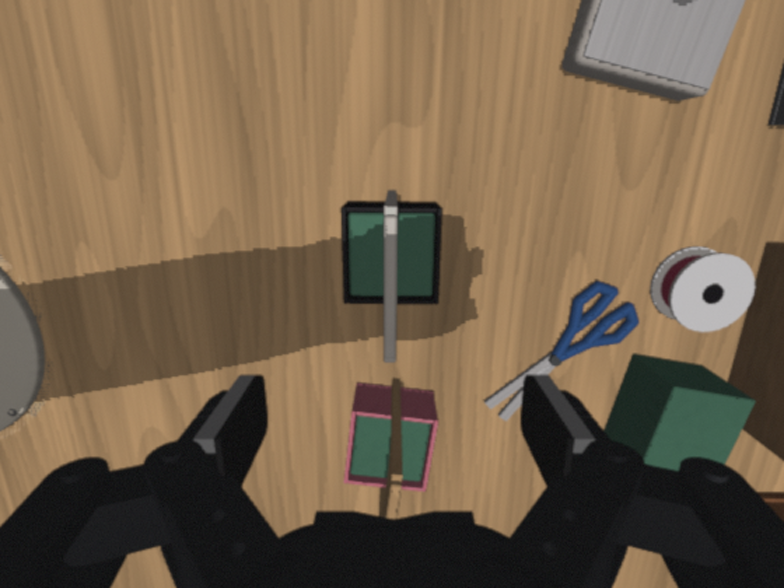

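The black basket's handle runs from about (391,205) to (390,361) in this x1.4 view. Below it in the image, the pink basket is a separate object.

```bash
python3 - <<'E'
from h import *
w=np.load("w1.npy",allow_pickle=True).item()
f=lambda x,y,z:np.round(atz(w,(x/1.4,y/1.4),z),4).tolist()
print("handle",f(391,205,.15),f(390,361,.15))
print("box",[f(x,y,.055) for x,y in[(343,203),(441,203),(439,303),(344,302)]])
print("pink",f(400,380,.15),f(384,515,.15),[f(x,y,.055) for x,y in[(352,416),(436,420),(427,489),(346,483)]])
E
```

```text
handle [0.4642, 0.1498, 0.15] [0.4654, 0.0531, 0.15]
box [[0.4265, 0.1413, 0.055], [0.5026, 0.1428, 0.055], [0.5053, 0.0611, 0.055], [0.4262, 0.0603, 0.055]]
pink [0.472, 0.0399, 0.15] [0.4633, -0.0675, 0.15] [[0.432, -0.0483, 0.055], [0.5084, -0.0509, 0.055], [0.5035, -0.1272, 0.055], [0.4258, -0.1219, 0.055]]
```

{"method": "step_arm", "body": {"dr": [[0,0,0],[0,0,0],[0,0,0],[0,0,0],[0,0,0],[0,0,0],[0,0,0],[0,0,0]], "xyz": [[-0.02,-0.04,0.6],[-0.02,-0.04,1.4],[-0.02,-0.04,2.2],[-0.02,-0.04,2.8],[-0.02,-0.04,3.14],[-0.02,-0.04,3.14],[-0.02,-0.04,3.14],[-0.02,-0.04,3.14]], "gripper": [1,1,1,1,1,1,0.7,0.4]}}

```text
time: 3.75
ee_pos: [0.4661, 0.098, 0.1356]
tcp_rot: [179.9, -0.0, 91.2]
wrist_force: [0.1, 0.5, -0.3]
opening: 0.0587
```

```bash
python3 - <<'E'
from h import *
w=bot.camera("wrist");save(w,"pics/w2.png",s=1.4)
E
```

```text
(no output)
```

View pics/w2.png

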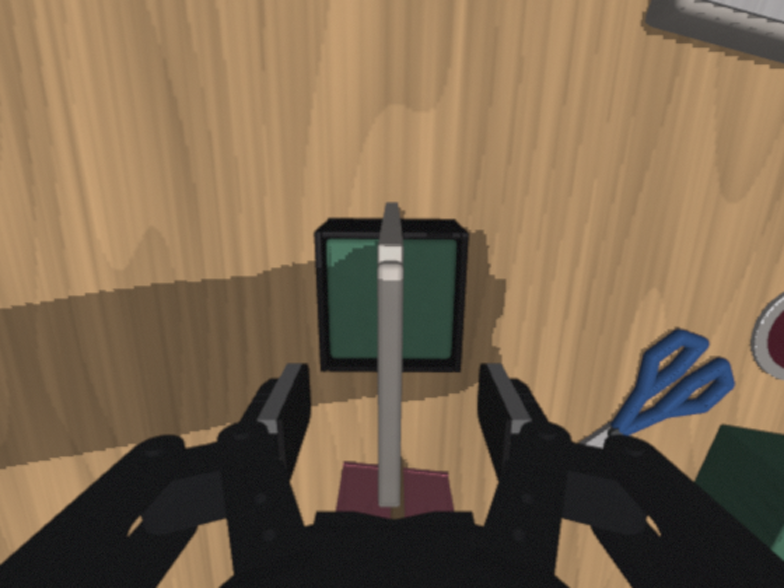

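The handle, at column 390, lies between the fingers at columns 305 and 480, about midway along the band. I'll close the gripper.

{"method": "step_arm", "body": {"dr": [[0,0,0],[0,0,0],[0,0,0],[0,0,0],[0,0,0],[0,0,0],[0,0,0],[0,0,0]], "xyz": [[0,0,0],[0,0,0],[0,0,0],[0,0,0],[0,0,0],[0,0,0],[0,0,0],[0,0,0]], "gripper": [0.3,0.2,0.1,0,0,0,0,0], "squeeze": 40}}

```text
time: 4.6
ee_pos: [0.4655, 0.0977, 0.1343]
tcp_rot: [180.0, 0.0, 91.1]
wrist_force: [-1.8, -0.8, 5.2]
opening: 0.007
```

{"method": "step_arm", "body": {"dr": [[0,0,0],[0,0,0],[0,0,0],[0,0,0],[0,0,0],[0,0,0],[0,0,0],[0,0,0]], "xyz": [[0,0,0],[0,0,-0.2],[0,0,-0.6],[0,0,-1.1],[0,0,-1.7],[0,0,-2.2],[0,0,-2.5],[0,0,-2.5]], "gripper": [0,0,0,0,0,0,0,0]}}

```text
time: 5.4
ee_pos: [0.4661, 0.0979, 0.2354]
tcp_rot: [179.9, -0.0, 91.1]
wrist_force: [0.1, 0.3, -1.1]
opening: 0.007
```

```bash
python3 - <<'E'
from h import *
w=bot.camera("wrist");save(w,"pics/w3.png",s=1)
s=bot.camera("scene");save(s,"pics/s3.png",(230,100,480,280),3)
o=bot.get_obs();print(o["time"],o["ee_pos"],o["tcp_rot"],o["opening"],o["wrist_force"])
E
python3 go.py .47 .34 .235 79
```

```text
5.5 [0.46546195 0.09772868 0.23334138] [-1.79961958e+02  4.32824900e-03  9.11450210e+01] 0.007183521591849439 [-0.57197883 -0.09677251 -1.64906341]
t 5.5 xyz [6.053, 0.234, -0.042] dr [-0.0007, 0.0001, 0.212] rows>= 4.846389816426536 1.4139667461691905
```

View pics/w3.png

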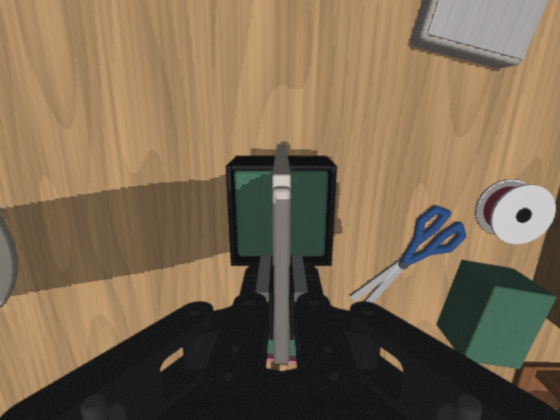

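View pics/s3.png

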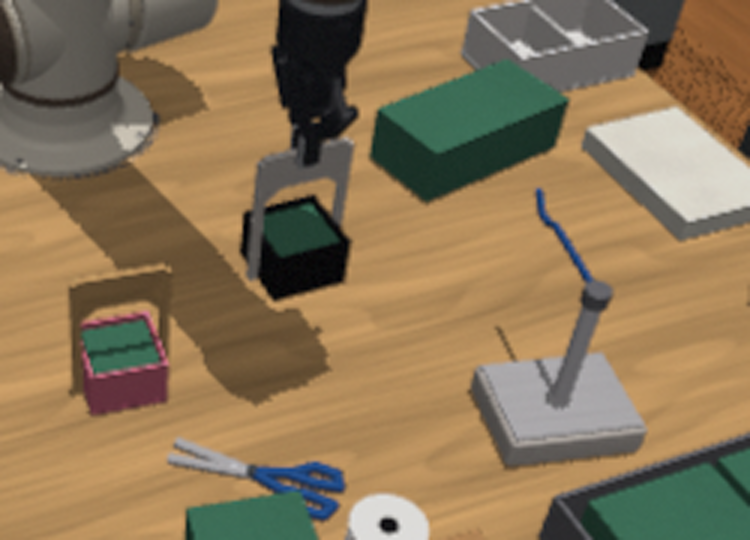

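```bash
python3 go.py .45 .26 .235 79
```

```text
t 5.5 xyz [4.064, -0.305, -0.042] dr [-0.0007, 0.0001, 0.212] rows>= 3.260294656919008 1.4139667461691905
```

{"method": "step_arm", "body": {"dr": [[0,0,0],[0,0,0.04],[0,0,0.09],[0,0,0.14],[0,0,0.18],[0,0,0.21],[0,0,0.21],[0,0,0.21]], "xyz": [[0.3,-0.02,0],[1.0,-0.08,0],[1.8,-0.15,0],[2.6,-0.2,0],[3.3,-0.25,0],[3.8,-0.3,0],[4.06,-0.3,0],[4.06,-0.3,0]], "gripper": [0,0,0,0,0,0,0,0]}}

```text
time: 6.3
ee_pos: [0.4497, 0.261, 0.2331]
tcp_rot: [-179.9, 0.0, 79.3]
wrist_force: [-0.1, -0.7, -1.3]
opening: 0.0067
```

```bash
python3 - <<'E'
from h import *
w=bot.camera("wrist");save(w,"pics/w4.png",s=1.4);np.save("w4.npy",w,allow_pickle=True)
o=bot.get_obs();print(o["time"],o["ee_pos"],o["tcp_rot"],o["opening"],o["wrist_force"])
E
```

```text
6.35 [0.44987364 0.26007163 0.23338884] [-1.79949118e+02  5.67798650e-02  7.92252857e+01] 0.006899103469405177 [-0.21808872 -0.92128644 -1.25583538]
```

View pics/w4.png

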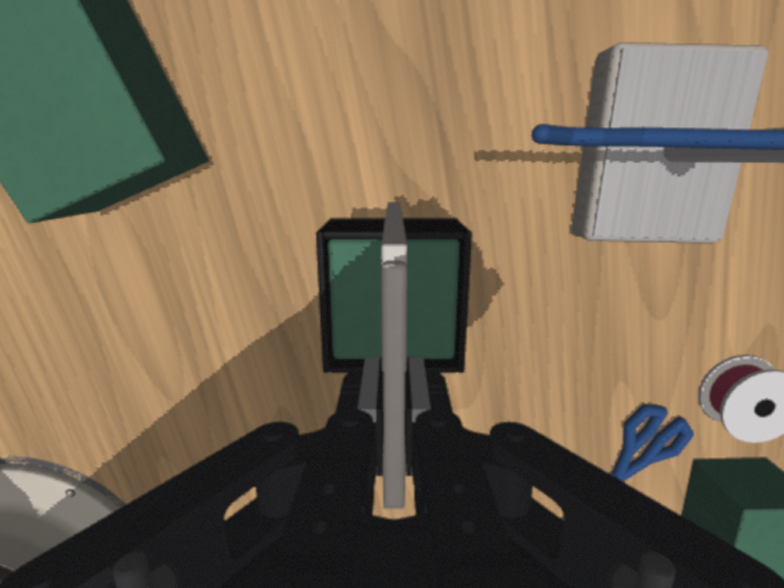

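The blue hook bar runs from its tip at (543,133) to the right edge at (784,139). The stand base is behind it, and the basket is centred in the grip.

```bash
python3 - <<'E'
from h import *
w=np.load("w4.npy",allow_pickle=True).item()
f=lambda x,y,z:np.round(atz(w,(x/1.4,y/1.4),z),4)
a=f(543,133,.182);print("tip",a,f(533,133,.18))
for x,y in[(600,134),(650,136),(700,137),(780,139)]:
  b=f(x,y,.166 if x<600 else .172); print(x,b,np.degrees(np.arctan2(*(b-a)[1::-1])))
print("base top",[f(x,y,.036) for x,y in[(620,44),(767,46),(719,241),(597,239)]])
from m import T,tri,t,s
print("tip tri",tri([(w,(543/1.4,133/1.4)),T(3,113,327)]))
E
```

```text
tip [0.526  0.3343 0.182 ] [0.5226 0.335  0.18  ]
600 [0.5535 0.3292 0.172 ] -10.506397787909169
650 [0.5748 0.3244 0.172 ] -11.467896018887254
700 [0.5962 0.3199 0.172 ] -11.592175410291057
780 [0.6304 0.3127 0.172 ] -11.689369175439204
base top [array([0.6301, 0.3809, 0.036 ]), array([0.7292, 0.3609, 0.036 ]), array([0.7014, 0.2288, 0.036 ]), array([0.6081, 0.248 , 0.036 ])]
tip tri [0.52730156 0.33445842 0.17852971]
```

```bash
python3 go.py .462 .347 .228 78.3
```

```text
t 6.35 xyz [2.192, -0.108, 0.133] dr [-0.0009, 0.001, 0.0161] rows>= 1.7587074118596095 0.10808670547409327
```

{"method": "step_arm", "body": {"dr": [[0,0,0.016],[0,0,0.016],[0,0,0.016],[0,0,0.016],[0,0,0.016],[0,0,0.016],[0,0,0.016],[0,0,0.016]], "xyz": [[0.3,0,0.03],[0.8,-0.04,0.06],[1.3,-0.07,0.1],[1.75,-0.09,0.13],[2.05,-0.1,0.13],[2.19,-0.11,0.13],[2.19,-0.11,0.13],[2.19,-0.11,0.13]], "gripper": [0,0,0,0,0,0,0,0]}}

```text
time: 7.15
ee_pos: [0.4624, 0.3464, 0.229]
tcp_rot: [180.0, 0.0, 78.2]
wrist_force: [0.2, -0.4, -1.5]
opening: 0.0065
```

```bash
python3 - <<'E'
from h import *
w=bot.camera("wrist");save(w,"pics/w5.png",s=1.4)
s=bot.camera("scene");save(s,"pics/s5.png",(330,110,480,260),4)
E
python3 go.py .552 .3285 .228 78.3
```

```text
t 7.25 xyz [0.026, 2.281, 0.029] dr [0.0003, -0.0001, -0.0023] rows>= 1.824975704553369 0.015181902815654688
```

View pics/s5.png

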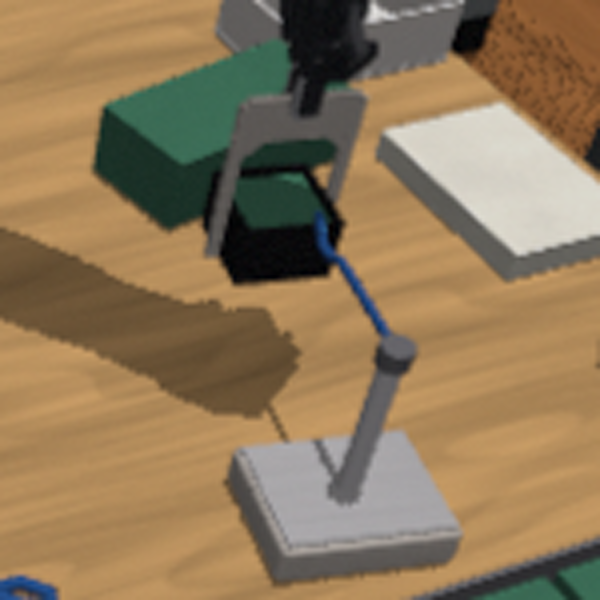

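View pics/w5.png

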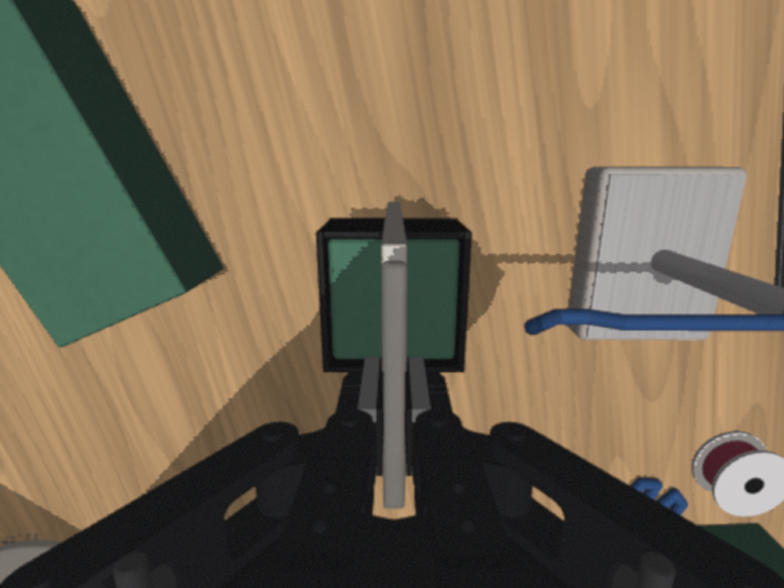

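In the wrist view the hook tip is at (533,327) and the bar is at row 322. The basket is upright and clear of the hook. I'll check the seat estimate by projecting it into this view.

```bash
python3 - <<'E'
from h import *
w=bot.camera("wrist");np.save("w5.npy",w,allow_pickle=True)
u=np.array([.979,-.203,0])
S=np.array([.552,.3285,.17])
for d,z in[(-28,.184),(-8,.17),(0,.17),(8,.17),(20,.178),(60,.178)]:
    print(d,np.round(proj(w,S+u*d/1000+[0,0,z-.17])*1.4))
f=lambda x,y,z:np.round(atz(w,(x/1.4,y/1.4),z),4)
print(f(533,327,.182),f(640,322,.178),f(780,322,.178))
im=w["image"][190:270,350:560,::-1];cv2.imwrite("pics/w5c.png",cv2.resize(im,None,fx=3.7,fy=3.7,interpolation=cv2.INTER_CUBIC))
E
```

```text
-28 [532. 331.]
-8 [564. 320.]
0 [581. 320.]
8 [597. 320.]
20 [630. 326.]
60 [715. 326.]
[0.5258 0.335  0.182 ] [0.5763 0.3255 0.178 ] [0.6407 0.312  0.178 ]
```

View pics/w5c.png

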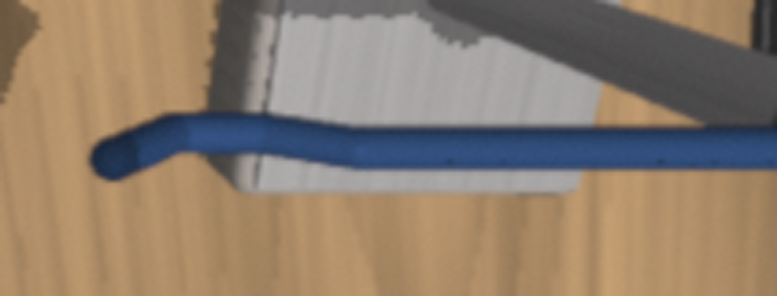

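```bash
python3 go.py .55 .3305 .228 78.3
```

```text
t 7.3 xyz [0.065, 2.222, 0.03] dr [0.0002, -0.0002, -0.0023] rows>= 1.778514580594898 0.015717316662331362
```

{"method": "step_arm", "body": {"dr": [[0,0,0],[0,0,0],[0,0,0],[0,0,0],[0,0,0],[0,0,0],[0,0,0],[0,0,0]], "xyz": [[0.02,0.25,0.03],[0.04,0.7,0.03],[0.06,1.2,0.03],[0.06,1.65,0.03],[0.06,2.0,0.03],[0.06,2.22,0.03],[0.06,2.22,0.03],[0.06,2.22,0.03]], "gripper": [0,0,0,0,0,0,0,0]}}

```text
time: 8.1
ee_pos: [0.5498, 0.3308, 0.2276]
tcp_rot: [-180.0, 0.0, 78.2]
wrist_force: [0.5, 0.7, -2.1]
opening: 0.0068
```

```bash
python3 - <<'E'
from h import *
w=bot.camera("wrist");save(w,"pics/w6.png",s=1.4)
s=bot.camera("scene");save(s,"pics/s6.png",(350,120,470,240),5)
o=bot.get_obs();print(o["wrist_force"],o["ee_pos"])
E
```

```text
[ 0.22129131  0.01087614 -1.43853476] [0.54939856 0.33102987 0.22789861]
```

View pics/s6.png

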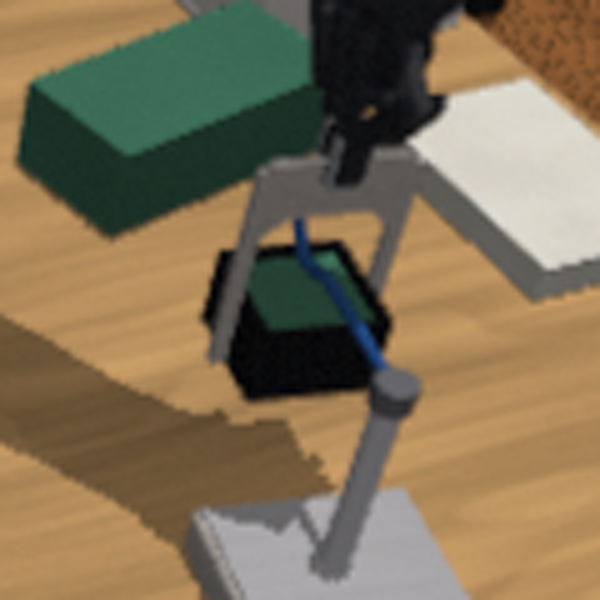

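View pics/w6.png

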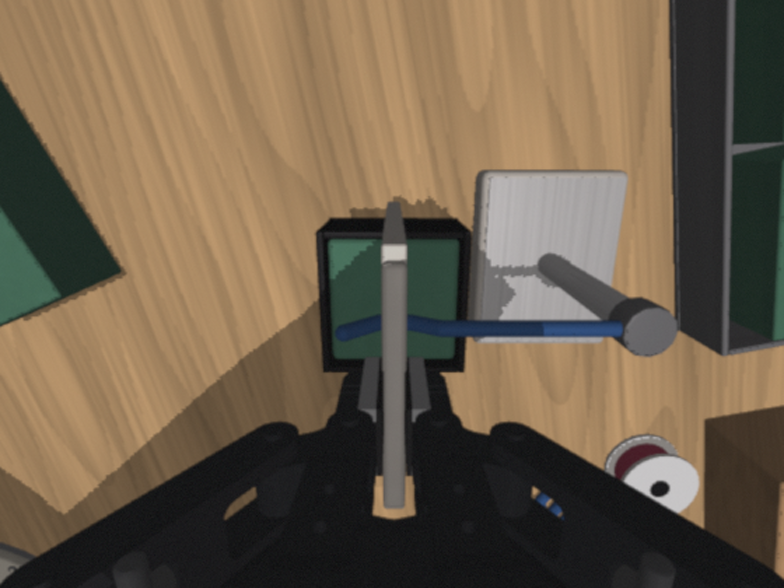

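The hook passes through the opening and its trough bend (columns 383–412) is right under the band. I'll lower the basket now.

{"method": "step_arm", "body": {"dr": [[0,0,0],[0,0,0],[0,0,0],[0,0,0],[0,0,0],[0,0,0],[0,0,0],[0,0,0]], "xyz": [[0,0,0.12],[0,0,0.3],[0,0,0.45],[0,0,0.58],[0,0,0.68],[0,0,0.75],[0,0,0.8],[0,0,0.8]], "gripper": [0,0,0,0,0,0,0,0]}}

```text
time: 9.0
ee_pos: [0.5498, 0.3308, 0.1955]
tcp_rot: [-180.0, 0.0, 78.2]
wrist_force: [-0.4, 0.1, -1.6]
opening: 0.007
```

{"method": "step_arm", "body": {"dr": [[0,0,0],[0,0,0],[0,0,0],[0,0,0],[0,0,0],[0,0,0],[0,0,0],[0,0,0]], "xyz": [[0,0,0.01],[0,0,0.02],[0,0,0.03],[0,0,0.04],[0,0,0.05],[0,0,0.05],[0,0,0.05],[0,0,0.05]], "gripper": [0,0,0,0,0,0,0,0]}}

```text
time: 9.8
ee_pos: [0.5499, 0.3309, 0.194]
tcp_rot: [180.0, -0.0, 78.2]
wrist_force: [0.0, -0.2, 2.4]
opening: 0.0071
```

```bash
python3 - <<'E'
from h import *
w=bot.camera("wrist");save(w,"pics/w7.png",s=1.4)
s=bot.camera("scene");save(s,"pics/s7.png",(350,120,470,240),5)
o=bot.get_obs();print(o["wrist_force"],o["ee_pos"])
E
```

```text
[-0.7764889  -1.09584668  4.50659797] [0.54990725 0.33092083 0.19403589]
```

View pics/s7.png

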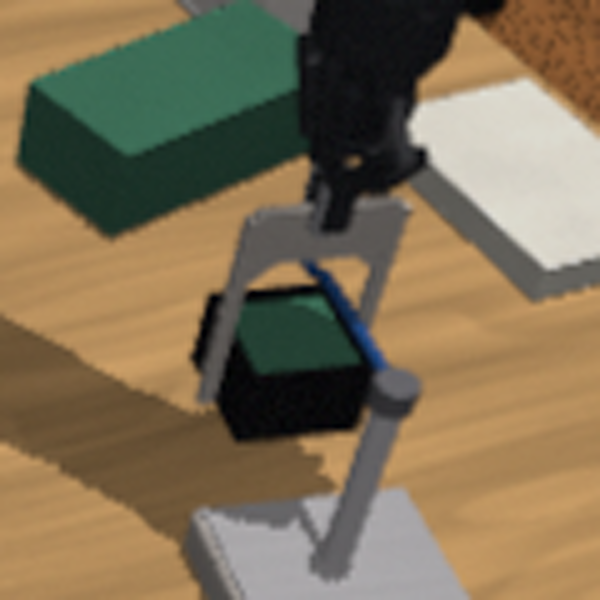

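View pics/w7.png

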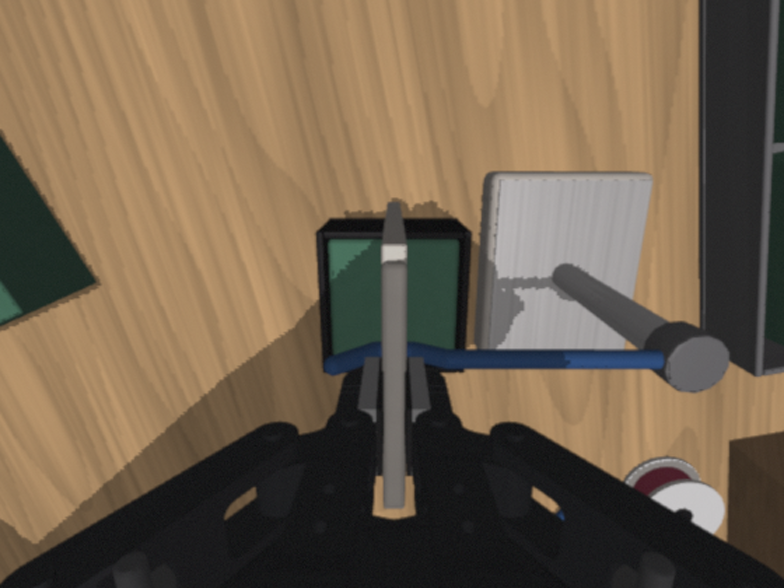

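Force on the tool has reversed from -1.5 to +4.5 N, so the band is on the hook. I'll release slowly.

{"method": "step_arm", "body": {"dr": [[0,0,0],[0,0,0],[0,0,0],[0,0,0],[0,0,0],[0,0,0],[0,0,0],[0,0,0]], "xyz": [[0,0,0],[0,0,0],[0,0,0],[0,0,0],[0,0,0],[0,0,0],[0,0,0],[0,0,0]], "gripper": [0.1,0.13,0.18,0.25,0.32,0.4,0.45,0.5]}}

```text
time: 10.7
ee_pos: [0.5499, 0.3309, 0.1937]
tcp_rot: [180.0, -0.0, 78.2]
wrist_force: [-0.3, 0.4, -0.7]
opening: 0.0429
```

```bash
python3 - <<'E'
from h import *
w=bot.camera("wrist");save(w,"pics/w8.png",s=1.4)
o=bot.get_obs();print(o["wrist_force"],o["ee_pos"],o["opening"])
E
```

```text
[-0.30536113  0.88497719 -0.71180034] [0.54985316 0.33088181 0.19369132] 0.043004060079981934
```

View pics/w8.png

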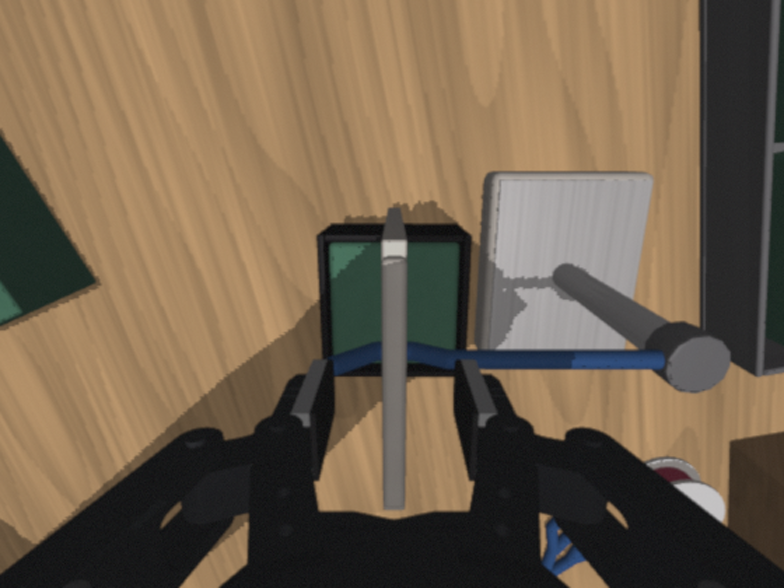

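The basket stayed up with the fingers clear on both sides. I'll lift straight up.

{"method": "step_arm", "body": {"dr": [[0,0,0],[0,0,0],[0,0,0],[0,0,0],[0,0,0],[0,0,0],[0,0,0],[0,0,0]], "xyz": [[0,0,-0.2],[0,0,-0.5],[0,0,-0.9],[0,0,-1.3],[0,0,-1.7],[0,0,-2.1],[0,0,-2.5],[0,0,-2.7]], "gripper": [0.5,0.5,0.5,0.5,0.5,0.5,0.5,0.5]}}

```text
time: 11.55
ee_pos: [0.55, 0.331, 0.3043]
tcp_rot: [179.9, -0.1, 78.2]
wrist_force: [0.5, -0.2, 0.9]
opening: 0.0428
```

```bash
python3 - <<'E'
from h import *
s=bot.camera("scene");save(s,"pics/s9.png",(350,120,470,240),5)
w=bot.camera("wrist");save(w,"pics/w9.png",s=1)
E
python3 go.py .51 -.2 .26 78
```

```text
t 11.65 xyz [-13.204, 1.73, 1.066] dr [0.0019, -0.0018, 0.0034] rows>= 10.687606629184506 0.028974946325945366
```

View pics/s9.png

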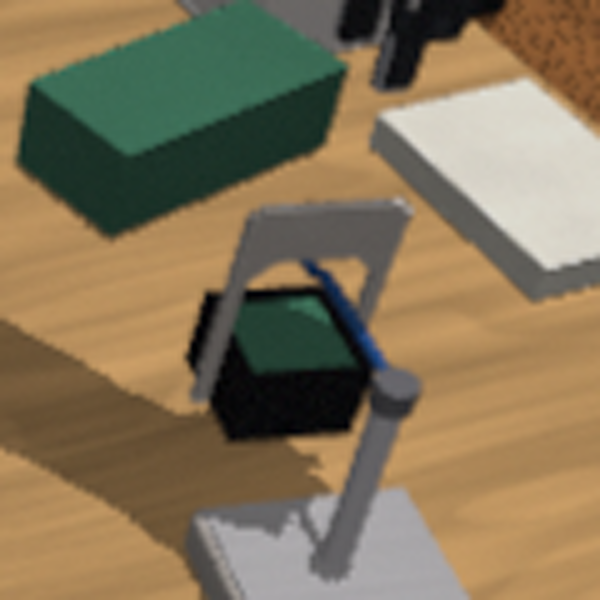

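View pics/w9.png

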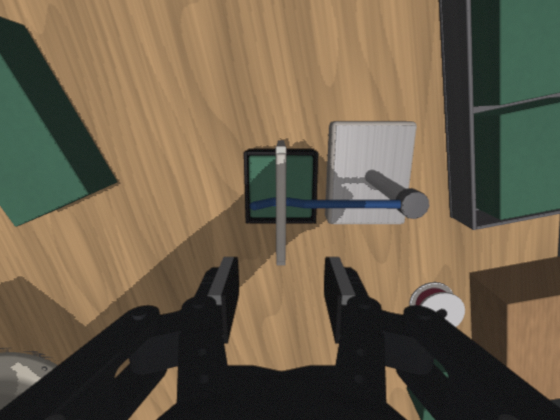

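The basket hangs free and level on the hook. I'll close the fingers and go to the button.

```bash
python3 go.py .505 -.33 .24 60
```

```text
t 11.65 xyz [-16.412, 2.272, 1.562] dr [0.0016, -0.0021, 0.3176] rows>= 13.313326414486758 2.1186631578624997
```

{"method": "step_arm", "body": {"dr": [[0,0,0],[0,0,0],[0,0,0],[0,0,0],[0,0,0],[0,0,0],[0,0,0],[0,0,0]], "xyz": [[-0.4,0.05,0],[-1.3,0.18,0],[-2.3,0.32,0],[-3.3,0.46,0],[-4.3,0.6,0],[-5.3,0.74,0],[-6.3,0.88,0],[-7.3,1.0,0]], "gripper": [0.5,0.5,0.4,0.3,0.2,0.1,0,0]}}

```text
time: 12.45
ee_pos: [0.5287, 0.0353, 0.3011]
tcp_rot: [-180.0, 0.0, 78.2]
wrist_force: [0.2, -0.2, 0.8]
opening: 0.0004
```

{"method": "step_arm", "body": {"dr": [[0,0,0.03],[0,0,0.06],[0,0,0.1],[0,0,0.15],[0,0,0.2],[0,0,0.25],[0,0,0.3],[0,0,0.3]], "xyz": [[-1.0,0.14,0.1],[-2.0,0.28,0.2],[-3.0,0.42,0.35],[-4.0,0.56,0.5],[-5.0,0.7,0.7],[-6.0,0.83,0.9],[-6.9,0.96,1.0],[-7.6,1.06,1.0]], "gripper": [0,0,0,0,0,0,0,0]}}

```text
time: 13.25
ee_pos: [0.5077, -0.2713, 0.2601]
tcp_rot: [-179.9, 0.0, 60.8]
wrist_force: [0.4, -0.3, -0.4]
opening: -0.0004
```

```bash
python3 - <<'E'
from h import *
w=bot.camera("wrist");save(w,"pics/w10.png",s=1.4);np.save("w10.npy",w,allow_pickle=True)
print([(r["p"],r["box"]) for r in bot.regions_of(w,"weigh_button")])
s=bot.camera("scene");save(s,"pics/s10.png",s=1.4)
print(bot.get_obs()["ee_pos"])
E
python3 go.py .505 -.317 .14 60
```

```text
[(0.92, [300.9, 231.6, 45.9, 39.9]), (0.61, [403.6, 321.8, 27.3, 20.6])]
[ 0.50802916 -0.27060023  0.26052079]
t 13.4 xyz [-1.05, 0.504, 3.012] dr [-0.0017, 0.0, 0.0151] rows>= 2.5835924289603853 0.1011663332408141
```

View pics/w10.png

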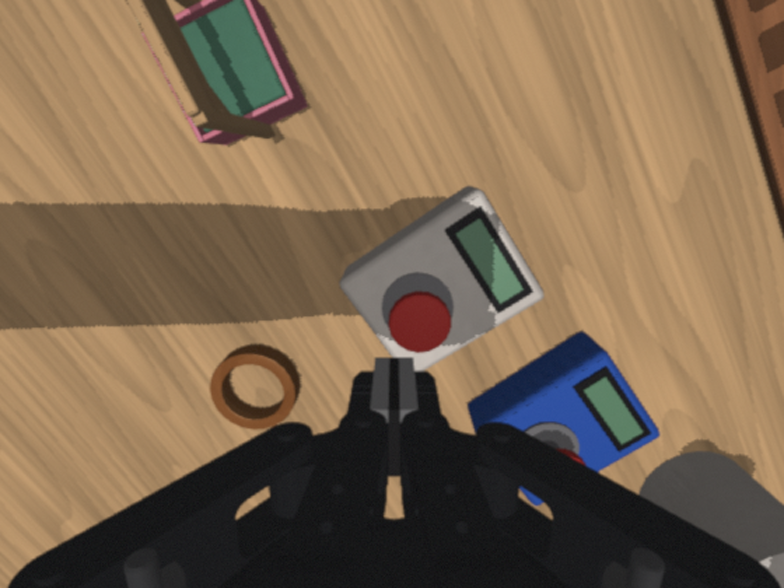

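View pics/s10.png

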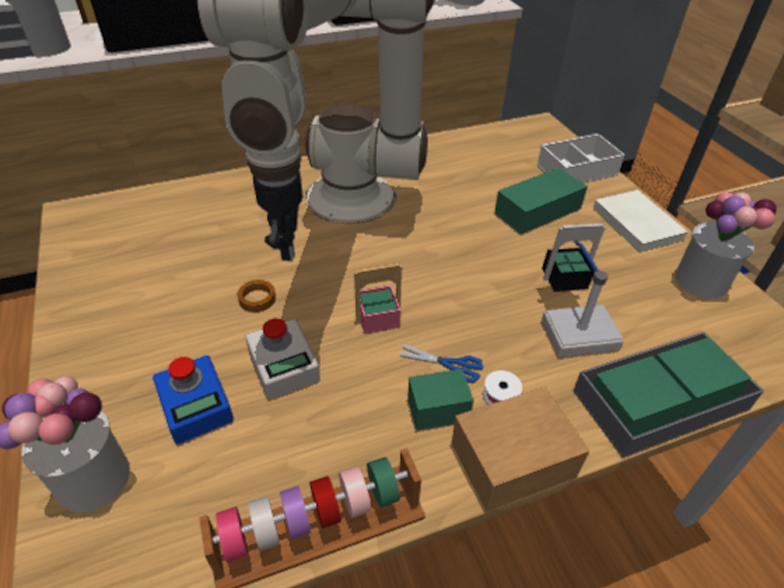

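The basket still hangs, at scene (570,265). In the wrist view the white console's button is centred at (420,322), and the blue console with its own button sits to the right.

```bash
python3 - <<'E'
from h import *
w=np.load("w10.npy",allow_pickle=True).item()
print(atz(w,(420/1.4,322/1.4),.096),atz(w,(300.9,231.6),.096))
E
python3 go.py .505 -.316 .125 60
```

```text
[ 0.50537269 -0.31560307  0.096     ] [ 0.50535495 -0.31763548  0.096     ]
t 13.4 xyz [-1.028, 0.492, 3.387] dr [-0.0017, 0.0, 0.0151] rows>= 2.8591046601002357 0.1011663332408141
```

{"method": "step_arm", "body": {"dr": [[0,0,0],[0,0,0],[0,0,0],[0,0,0],[0,0,0],[0,0,0],[0,0,0],[0,0,0]], "xyz": [[-0.3,0.15,0.4],[-0.6,0.3,1.1],[-0.9,0.45,1.8],[-1.03,0.5,2.5],[-1.03,0.5,3.0],[-1.03,0.5,3.3],[-1.03,0.5,3.38],[-1.03,0.5,3.38]], "gripper": [0,0,0,0,0,0,0,0]}}

```text
time: 14.2
ee_pos: [0.5064, -0.3145, 0.1269]
tcp_rot: [180.0, -0.0, 61.1]
wrist_force: [0.1, -0.5, 0.5]
opening: 0.0002
```

```bash
python3 - <<'E'
from h import *
w=bot.camera("wrist");save(w,"pics/w11.png",s=1.4);np.save("w11.npy",w,allow_pickle=True)
s=bot.camera("scene");save(s,"pics/s11.png",(150,170,270,290),5);print(bot.get_obs()["ee_pos"],bot.get_obs()["wrist_force"])
E
```

```text
[ 0.50669685 -0.31498137  0.12782907] [-0.16272681  0.18519807  0.26717705]
```

View pics/w11.png

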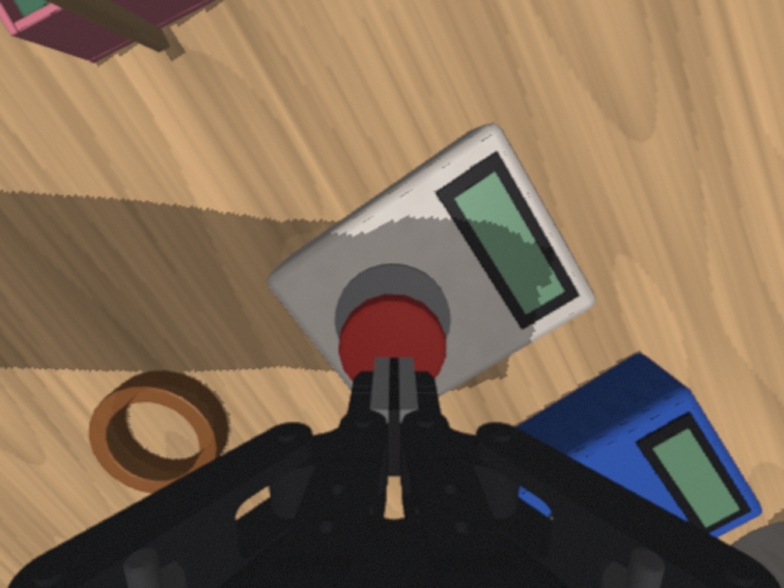

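View pics/s11.png

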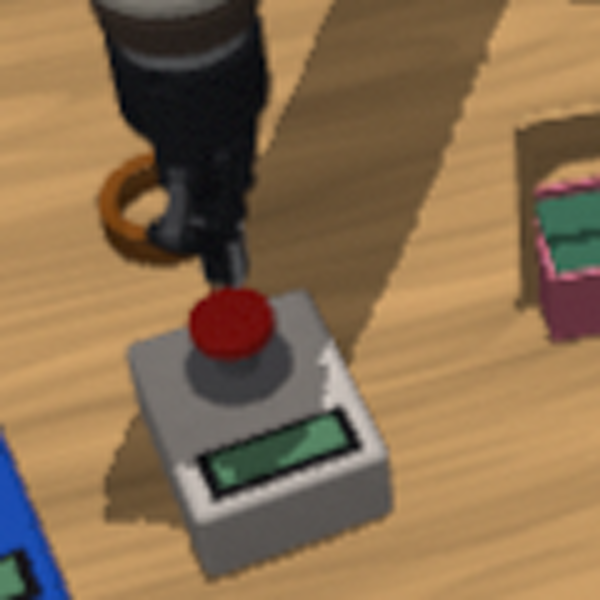

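The closed finger tips are over the red cap and clear of it, at z 0.127. I'll descend to just above contact, then press in small steps and watch the force.

{"method": "step_arm", "body": {"dr": [[0,0,0],[0,0,0],[0,0,0],[0,0,0],[0,0,0],[0,0,0],[0,0,0],[0,0,0]], "xyz": [[0.0,0,0.1],[0.0,0,0.25],[0.0,0,0.4],[0.0,0,0.52],[0.0,0,0.6],[0.0,0,0.66],[0.0,0,0.68],[0.0,0,0.68]], "gripper": [0,0,0,0,0,0,0,0]}}

```text
time: 15.1
ee_pos: [0.5061, -0.3151, 0.0993]
tcp_rot: [180.0, 0.0, 61.0]
wrist_force: [1.3, -0.0, -0.3]
opening: 0.0001
```

{"method": "step_arm", "body": {"dr": [[0,0,0],[0,0,0],[0,0,0],[0,0,0],[0,0,0],[0,0,0],[0,0,0],[0,0,0]], "xyz": [[0,0,0.03],[0,0,0.06],[0,0,0.09],[0,0,0.12],[0,0,0.15],[0,0,0.15],[0,0,0.15],[0,0,0.15]], "gripper": [0,0,0,0,0,0,0,0]}}

```text
time: 15.9
ee_pos: [0.5062, -0.3152, 0.0935]
tcp_rot: [180.0, 0.0, 61.0]
wrist_force: [-1.6, 1.5, 3.8]
opening: -0.0001
```

```bash
python3 - <<'E'
from h import *
F=[];Z=[]
for i in range(6):
    s=bot.camera("scene");o=bot.get_obs();F.append(o["wrist_force"]);Z.append(o["ee_pos"])
save(s,"pics/s12.png",(150,170,270,290),5);print(np.mean(F,0),np.mean(Z,0),o["tcp_rot"])
E
```

```text
[-0.38514651  0.17311764  4.47882741] [ 0.50621009 -0.31515234  0.09340095] [ 1.79987787e+02 -5.46244072e-04  6.10085131e+01]
```

View pics/s12.png

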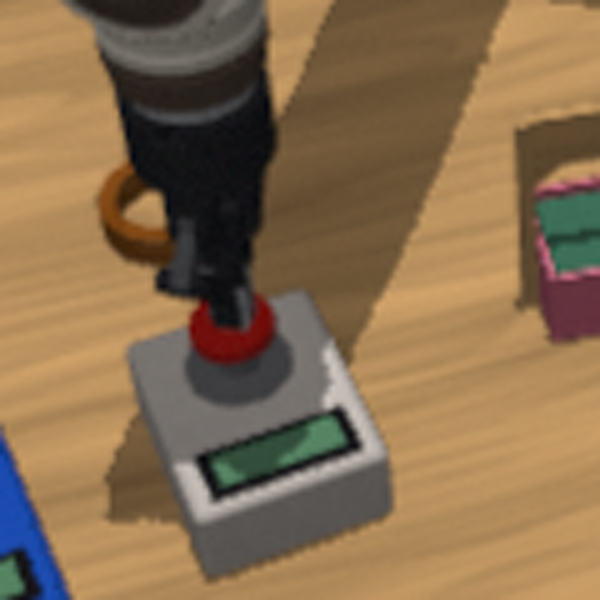

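Contact reads 4.5 N at z 0.0934, a press of about 2.5 mm. It needs about 9.5 mm more.

{"method": "step_arm", "body": {"dr": [[0,0,0],[0,0,0],[0,0,0],[0,0,0],[0,0,0],[0,0,0],[0,0,0],[0,0,0]], "xyz": [[0,0,0.04],[0,0,0.08],[0,0,0.12],[0,0,0.16],[0,0,0.19],[0,0,0.21],[0,0,0.23],[0,0,0.23]], "gripper": [0,0,0,0,0,0,0,0]}}

```text
time: 17.0
ee_pos: [0.5062, -0.3152, 0.0844]
tcp_rot: [180.0, 0.0, 61.0]
wrist_force: [-0.6, 1.0, 7.2]
opening: 0.0001
```

```bash
python3 - <<'E'
from h import *
F=[];Z=[]
for i in range(10):
    s=bot.camera("scene");o=bot.get_obs();F.append(o["wrist_force"]);Z.append(o["ee_pos"])
a=cv2.resize(s["image"][170:290,150:270,::-1],(400,500),interpolation=cv2.INTER_CUBIC)
b=cv2.resize(s["image"][120:270,350:470,::-1],(400,500),interpolation=cv2.INTER_CUBIC)
cv2.imwrite("pics/s13.png",np.hstack([a,b]));print(np.mean(F,0),np.mean(Z,0),o["time"])
E
```

```text
[-0.93154542  0.60153301  7.19224516] [ 0.50623977 -0.3151699   0.08451587] 17.5
```

View pics/s13.png

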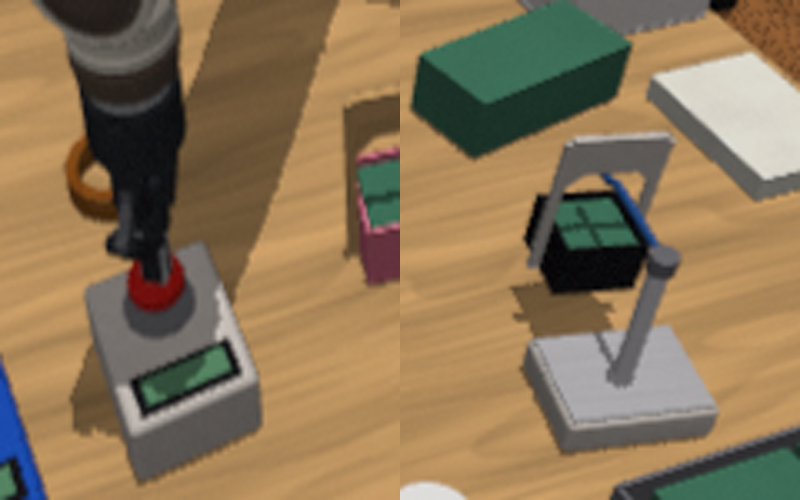

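The position says 11.5 mm and the force (7.2 N) suggests about 10 mm. I'll add a 1 mm nudge to sit mid-band.

{"method": "step_arm", "body": {"dr": [[0,0,0],[0,0,0],[0,0,0],[0,0,0],[0,0,0],[0,0,0],[0,0,0],[0,0,0]], "xyz": [[0,0,0.01],[0,0,0.02],[0,0,0.025],[0,0,0.025],[0,0,0.025],[0,0,0.025],[0,0,0.025],[0,0,0.025]], "gripper": [0,0,0,0,0,0,0,0]}}

```text
time: 18.3
ee_pos: [0.5062, -0.3152, 0.0836]
tcp_rot: [180.0, 0.0, 61.0]
wrist_force: [-0.5, 0.3, 8.1]
opening: 0.0003
```

```bash
python3 - <<'E'
from h import *
F=[];Z=[]
for i in range(8):
    s=bot.camera("scene");o=bot.get_obs();F.append(o["wrist_force"]);Z.append(o["ee_pos"])
print(np.mean(F,0),np.mean(Z,0),o["time"]);save(s,"pics/s14.png",s=1.4)
print(bot.job_done())
E
```

```text
[-1.17160008  0.81715754  7.48430166] [ 0.50624029 -0.3151685   0.08356471] 18.7
the job is handed in; nothing more can be done
None
```

View pics/s14.png

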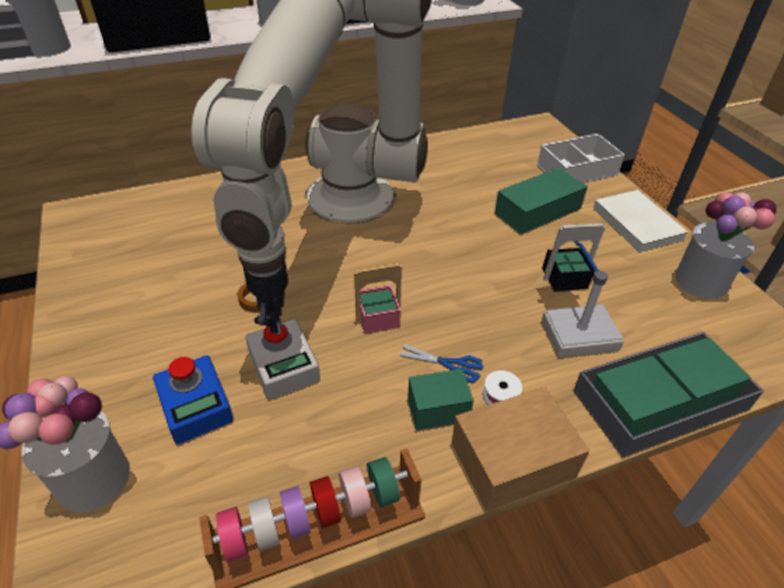

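I hung the black basket by its white handle on the scale's hook and let go. Then I pressed the white console's red button about half way with closed fingers and handed the job in at 18.7 s, still holding it. No verdict came back.

- **Basket:** in the last picture it hangs free and level on the hook, at (570,265). I judged this by eye and had no direct reading of its tilt or speed.
- **Button:** the fingertip height (0.0836 m) puts the press at about 12.4 mm. The spring force (7.5 N on average) suggests about 10.5 mm. The two differ by about 2 mm, but both are within 8–16 mm and well short of 21 mm.
- **Other things:** the pink basket, foam block, spool, scissors and tape roll look unmoved in the last picture. The arm partly hides the tape roll.

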